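# Load a stack of sample beakers into the analyser's loader

### The job

Nest the blue beaker into the white one standing in the loader, and the yellow one into the blue; set them in gently and do not press on the white one. Then push the red paddle fully through its stroke so that the slide carries the whole stack into the green bay, and let the paddle spring back. Leave the bottle, the jar and the tube rack alone.

Things in the scene. Friction and masses are not known exactly. Their poses are not given: they have to be found in the camera images.
- loader: Grey-blue loader, fixed, turned differently each time. Origin: underside, under the loading place; x runs along the channel to the bay. In mm: base plate 104 wide, x -130 to 105, top 10 high; two rails 51 apart, x -50 to 100, 30 high; end stop face at x 89, 46 high; blue housing y -92 to -52, x -113 to 103, 63 high.
- slide (a joint): The loader's sprung slide, in m: 0 = at rest (out), grows as it is pushed along the loader's +x, stop at 0.070. Spring: about 2.5 N at the start, 11 N at full stroke; it comes back by itself when let go.
- paddle (a point): Centre of the outer face of the slide's upright red paddle: 64 mm wide along loader y, 10 mm thick, 14 to 76 mm above the table (this point 45 mm). At rest at loader x = -142 mm, y = 0; push along loader +x. A rod joins it to a foot (44 mm wide, 12 to 42 mm high, face at loader x = -37 mm at rest) that pushes the white beaker.
- bay (a point): Centre of the bay floor (green patch in the channel, 60 mm from the loading place along the loader's x), 10 mm above the table: where the white beaker's underside centre must end.
- beaker_white: White stacking beaker standing in the loader's channel at the loading place, on the plate 10 mm above the table. All beakers are alike (mm): 85 tall, foot 40 across, tapering to 57 at height 60, straight collar 64 across from 62 to the rim; wall 2; inner floor 26 up. A nested beaker rests on it, 26 higher, collar just above the lower rim. About 60 g. Origin: centre of underside.
- beaker_blue: Blue beaker, same shape, standing upright loose on one side of the table. Origin: centre of the underside.
- beaker_yellow: Yellow beaker, same shape, standing upright loose on the other side of the table. Origin: centre of the underside.
- bottle: Bystander: amber round bottle, 64 mm across, 170 mm tall, loose, close beside the blue beaker (axes about 100 mm apart). Origin: centre of the underside.
- jar: Bystander: white round jar, 86 mm across, 150 mm tall, loose, close beside the yellow beaker (axes about 110 mm apart). Origin: centre of the underside.
- tube_rack: Bystander: grey rack of red-capped tubes, 70 x 200 mm (x, y), 85 mm tall, loose, between robot and loader. Origin: centre of the underside.
- foam_tray: Bystander: white foam tray, 80 x 130 mm (x, y), 25 mm high, fixed. Origin: centre of the underside. Other equipment, also fixed: bins up to 165 mm high along both sides beyond y = 0.56 and -0.56 m, boxes under 115 mm along the back beyond x = 0.78 m.

How it is judged:
By the outcome, as a careful person would: the job done as asked, in the order asked, and still so for the second after the job is handed in, with the robot touching nothing.
It also fails if it takes over 70 s, if anything falls off the work surface, if the arm or the gripper's body presses on something with over 40 N, if the wrist force passes 120 N, or if a joint passes its speed limit or range.

### The arm

A 6-joint arm with a two-finger parallel gripper is mounted at the origin on the work surface. World frame = base frame: x ahead of the robot, y to its left, z up, the work surface at z = 0. Lengths are in m, angles in rad, forces in N, time in s.
With the tool pointing down it reaches from about 0.325 to 0.75 m from the base axis. Payload 7.6 kg.
Tool frame: the origin (TCP) lies at the very end of the fingers, on their centre line; the grasp point (between the pads) lies behind it (manip.tcp_to_grasp is the z of the grasp point in the tool frame, in m); z points along the fingers, y is the line along which they close (so a half turn about z gives the same grasp; the last joint's range is limited). The gripper opens to 85 mm and grips with 20 to 120 N. Pads are 22 mm wide; open, the fingers measure 114 mm over their backs; the gripper's body (76 mm by 85 mm) begins 54 mm behind the grasp point. The pads swing forward as they close: fully open they stand 13 mm farther back than shut.
Start: joints at [-1.196, 0.052, 1.401, -0, 1.689, -0.07], TCP at [0.226, -0.474, 0.21] pointing down, gripper open.
Joint ranges: [-2.9, 2.9], [-0.91, 2.17], [0.12, 2.37], [-1.06, 4.2], [0.26, 2.73], [-2.93, 2.93]. Speed limits (rad/s): [2.57, 2.57, 3.01, 3.14, 3.14, 3.14].

### API

Orientations are given as a rotation vector (axis times angle).
In Python, from cell import manip gives the robot as it stands.
- The arm moves only by the tool play_rows, never from a script. Its argument "moves" is a list of rows, each an object with "grip": the opening, from 0 (shut) to 1 (fully open); "translation": the shift along the tool's x, y, z in cm, a list of three; "spin": the turn about the tool's z in rad. A call has exactly 8 rows; each row shifts and turns the commanded pose from where the row before left it, along the tool's axes as they then stand; what a row does not reach is not made up. A row lasts 1/10 s, in which the tool goes at most 50 mm and 8.59 degrees, less where a joint would pass 70% of its speed; a pose out of reach is approached as far as the arm can. A call is refused whole if a number of a shift passes 5 or a number of a turn 0.15, either way. A call with a gripper value outside its range is refused whole. The fingers move at their own pace and stop on an object; "newtons" is the grip in N (left out, the last holds). Time passes only in rows, so rows that do not move let the fingers close, or fill a call up. It gives the time, the measured TCP pose, the force and the opening at its end, in the units of the state.
- manip.read_state(): the state, without advancing time (a new reading comes with each control period).
- manip.grab_frame(name): name is "scene" or "top"; returns a dict with "color" (384x512x3 uint8, red, green, blue), "camera_matrix" (3x3 intrinsics, pixels), "cam_to_world" (4x4, takes a point from camera to world coordinates). Camera axes: x right, y up, looking along -z (the intrinsics and any distortion apply to the point x, -y, -z); pixel columns grow to the right and rows downward; lengths in m; the calibration is good to about 2 mm. A picture is of the moment at which its call begins. There is no depth.
- manip.finish_job(): hands the job in, once; it reports no verdict.
Trained networks look in the newest picture that a camera, given by its name, has taken for a name from the list of things; names that differ only in an ending like _2 or _b are one class to them, and where a whole thing is asked for, a point or a joint stands for the part that bears it (a point fixed in the world has none). Each returns a list of dicts, best first, with "confidence" (0 to 1); they miss things now and then, are a little off and sometimes report something else, mostly with a low value. They report only what shows in the picture. A call takes as long as a camera call.
- manip.find_in(camera, label): "position" ([column, row] in pixels, amid what is visible of it).
- manip.place_of(camera, label): "position" ([column, row] in pixels: a listed point, or the origin of a listed thing).
The state is a dict: "time": time; "joints": joint angles; "joint_vel": joint speeds; "tau": joint torques, N m; "position": TCP position; "eef_rot": TCP orientation; "force": force on the tool from outside, world axes, zero at the start; "torque": the same for the moment, N m; "gripper_width": finger opening in m.
Only numpy, scipy, OpenCV 4.12 (cv2) and the standard library are available. Lean on these libraries where they do the work, as an engineer would, in place of code of your own. Each camera call takes 0.05 s, during which the arm holds its last target. There are 200 camera calls.

## Working session

There is one attempt and no reset: what is moved stays moved. The work goes in short steps, Python scripts to look and compute and a tool call to move; the robot and the scene stay as the last step left them, time stands still between calls to the robot, and variables do not carry over. Pictures are saved under pics/ and viewed, on a budget of 10 in all, crops included, one or two more only if the job needs it, and the job is handed in when it is done.

Besides the shell and the picture viewer there is one more tool, called after "Call:" in YAML: its name, and indented under it one key for each argument. play_rows: Moves the arm, as the interface text tells. Its arguments: {"type":"object","properties":{"moves":{"type":"array"},"newtons":{"type":"number"}},"required":["moves"]}

```bash
ls; mkdir -p pics
cat > h.py <<'E'
import numpy as np, cv2
from cell import manip
from scipy.spatial.transform import Rotation as R
def ray(f,px):
    K=np.array(f["camera_matrix"]);T=np.array(f["cam_to_world"])
    d=np.linalg.inv(K)@[px[0],px[1],1]; d=np.array([d[0],-d[1],-d[2]])
    return T[:3,3],T[:3,:3]@d
def at_z(f,px,z):
    o,d=ray(f,px); return o+d*(z-o[2])/d[2]
def proj(f,P):
    K=np.array(f["camera_matrix"]);T=np.array(f["cam_to_world"])
    c=np.linalg.inv(T)@np.append(P,1); p=K@[c[0],-c[1],-c[2]]; return p[:2]/p[2]
E
python3 - <<'E'
from h import *
print(manip.read_state(), manip.tcp_to_grasp)
ims=[]
Z=dict(loader=0,paddle=.045,bay=.01,beaker_white=.01,beaker_blue=0,beaker_yellow=0,bottle=0,jar=0,tube_rack=0,foam_tray=0)
for c in ("top","scene"):
    f=manip.grab_frame(c); print([k for k in f], np.array(f["cam_to_world"]).round(3).tolist())
    cv2.imwrite(f"pics/{c}0.png",f["color"][...,::-1])
    for n,z in Z.items():
        for r in manip.place_of(c,n)[:2]:
            print(c,n,np.round(r["position"],1),round(r["confidence"],2),at_z(f,r["position"],z).round(4))
E
```

```text
pics
{'time': 0.0, 'joints': array([-1.19628033e+00,  5.28284083e-02,  1.40174380e+00,  3.46056745e-05,
        1.68858746e+00, -7.03447502e-02]), 'joint_vel': array([-1.58616925e-05, -2.08234037e-03, -9.08485998e-04, -4.20056778e-04,
        1.16654980e-03,  8.99822316e-04]), 'tau': array([-7.78396407e-04, -3.81667471e+01, -3.60184443e+01, -1.95177527e-04,
        6.26631736e-03,  1.89785646e-05]), 'position': array([ 0.22580994, -0.47358399,  0.2087672 ]), 'eef_rot': array([-3.06267971e+00, -6.92701108e-01,  3.19388718e-04]), 'force': array([-0.03851801, -0.60388003,  0.00393922]), 'torque': array([-0.01013936, -0.06054684,  0.01861474]), 'gripper_width': 0.08550375991666158} -0.0187
['color', 'camera_matrix', 'cam_to_world'] [[-0.007, 0.985, -0.171, 0.334], [-1.0, -0.008, -0.006, 0.002], [-0.008, 0.171, 0.985, 1.157], [0.0, 0.0, 0.0, 1.0]]
top loader [238.6 173.7] 0.91 [0.5957 0.0588 0.    ]
top paddle [286.5 168.1] 0.66 [ 0.6015 -0.0874  0.045 ]
top bay [217.8 174. ] 0.95 [0.593  0.1226 0.01  ]
top beaker_white [240.2 178. ] 0.9 [0.5798 0.0533 0.01  ]
top beaker_blue [381. 216.] 
[... 409 characters left out ...]
.0]]
scene loader [274.5 230.1] 0.88 [0.5899 0.0613 0.    ]
scene paddle [220.3 210.3] 0.66 [ 0.6006 -0.0858  0.045 ]
scene bay [296.2 229.6] 0.75 [0.5798 0.1177 0.01  ]
scene beaker_white [272.2 228.7] 0.76 [0.5948 0.0559 0.01  ]
scene beaker_white [109.9 178. ] 0.61 [ 0.5456 -0.449   0.01  ]
scene beaker_blue [143.1 164.7] 0.65 [ 0.4574 -0.387   0.    ]
scene beaker_yellow [394.5 215.3] 0.67 [0.4466 0.3661 0.    ]
scene bottle [108.7 179.1] 0.84 [ 0.5424 -0.4573  0.    ]
scene jar [360.2 230.6] 0.83 [0.527  0.2819 0.    ]
scene jar [318.1 187.2] 0.73 [0.4003 0.1436 0.    ]
scene tube_rack [232.5 170.2] 0.72 [ 0.4032 -0.1178  0.    ]
scene foam_tray [317.8 189.5] 0.94 [0.4097 0.1445 0.    ]
```

Run:
```python
import cv2
for c,(x0,x1,y0,y1) in dict(top=(100,440,100,300),scene=(70,470,110,310)).items():
    i=cv2.imread(f"pics/{c}0.png")[y0:y1,x0:x1]
    cv2.imwrite(f"pics/{c}0c.png",cv2.resize(i,None,fx=2,fy=2,interpolation=cv2.INTER_CUBIC))
```

```text
(no output)
```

View pics/top0c.png

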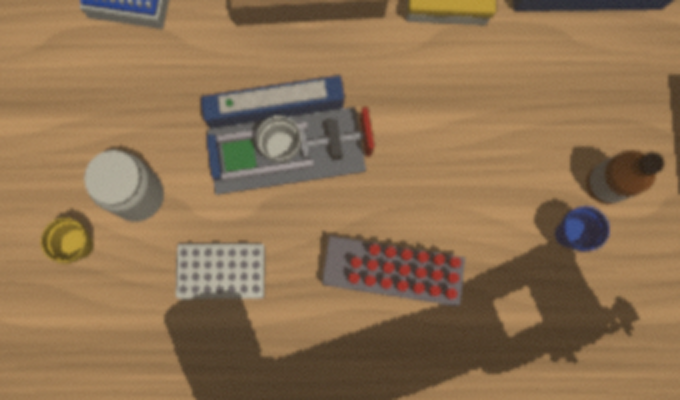

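View pics/scene0c.png

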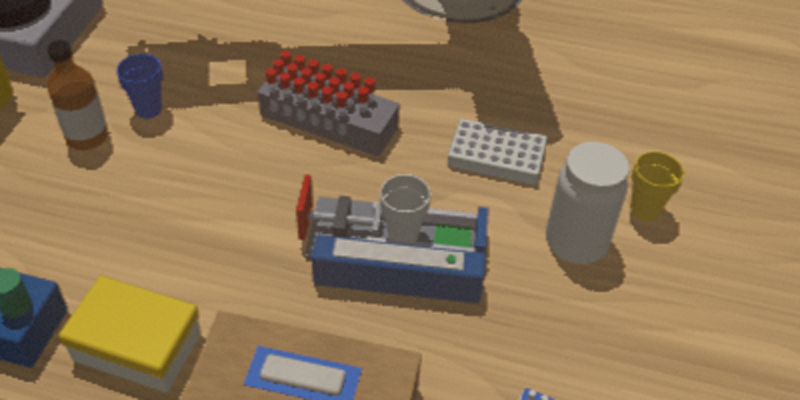

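The top view shows the yellow beaker at about full-frame (134,219), blue at (391,214), and the jar and bottle beside them. The loader runs leftward and slightly down, with the red paddle at (283,165), white beaker at (239,169) and green bay at (219,177). The scene view agrees. Next I'll refine the poses by silhouette fitting.

```bash
cat >> h.py <<'E'
from scipy.optimize import minimize
def hsvmask(im,kind):
    h,s,v=[a.astype(int) for a in cv2.split(cv2.cvtColor(im,cv2.COLOR_RGB2HSV))]
    m={'blue':(h>100)&(h<130)&(s>110)&(v>40),'yellow':(h>22)&(h<34)&(s>160)&(v>50),'red':((h<6)|(h>172))&(s>130)&(v>60)}[kind]
    return m.astype(np.uint8)
def comp(m,px,r=25):
    "component nearest px, filled"
    m=cv2.morphologyEx(m,cv2.MORPH_CLOSE,np.ones((3,3)))
    n,l,st,c=cv2.connectedComponentsWithStats(m)
    k=1+np.argmin([np.hypot(*(c[i]-px))-0.2*min(st[i][4],300) for i in range(1,n)])
    cs,_=cv2.findContours((l==k).astype(np.uint8),cv2.RETR_EXTERNAL,cv2.CHAIN_APPROX_NONE)
    o=np.zeros_like(m);cv2.drawContours(o,cs,-1,1,-1);return o
def hull(f,P,S=8):
    o=np.zeros((384,512),np.float32); big=np.zeros((384*4,512*4),np.uint8)
    q=np.array([proj(f,p) for p in P])
    h=cv2.convexHull(((q+.5)*4-.5).astype(np.float32)).reshape(-1,2)
    cv2.fillConvexPoly(big,np.round(h*16).astype(np.int32),1,shift=4)
    return cv2.resize(big.astype(np.float32),(512,384),interpolation=cv2.INTER_AREA)
a=np.linspace(0,2*np.pi,24,endpoint=False)
def beaker(x,y,z0=0):
    return [[x+r*np.cos(t),y+r*np.sin(t),z0+z] for r,z in((.02,0),(.0285,.06),(.032,.062),(.032,.085)) for t in a]
def box(pose,x0,x1,y0,y1,z0,z1):
    x,y,t=pose;c,s=np.cos(t),np.sin(t)
    return [[x+c*u-s*v,y+s*u+c*v,w] for u in(x0,x1) for v in(y0,y1) for w in(z0,z1)]
def fit(fs,ms,model,p0,step):
    def cost(p): return sum(np.abs(model(f,p)-m).sum() for f,m in zip(fs,ms))
    s=np.vstack([p0]+[np.array(p0)+np.eye(len(p0))[i]*step[i] for i in range(len(p0))])
    r=minimize(cost,p0,method='Nelder-Mead',options=dict(initial_simplex=s,xatol=1e-4,fatol=.1))
    return r.x,r.fun,[m.sum() for m in ms]
E
cat > fit.py <<'E'
from h import *
F=[manip.grab_frame(c) for c in("top","scene")]
for n,p in(("blue",(.459,-.38)),("yellow",(.445,.362))):
    ms=[comp(hsvmask(f["color"],n),proj(f,[*p,.045])) for f in F]
    md=lambda f,p:hull(f,beaker(*p))
    for S in([0,1],[0],[1]):
        print(n,S,*fit([F[i] for i in S],[ms[i] for i in S],md,p,(.01,.01)))
p=(.593,.058,np.radians(97))
mb=[comp(hsvmask(f["color"],"blue"),proj(f,[.66,.07,.04])) for f in F]
mr=[comp(hsvmask(f["color"],"red"),proj(f,[.601,-.087,.045])) for f in F]
hb=lambda f,p:np.maximum(hull(f,box(p,-.113,.103,-.092,-.052,0,.063)),hull(f,box(p,.089,.105,-.052,.03,.0,.046)))
hr=lambda f,p:hull(f,box(p,-.142,-.132,-.032,.032,.014,.076))
both=lambda f,p:np.hstack([hb(f,p),hr(f,p)])
M=[np.hstack(x) for x in zip(mb,mr)]
for S in([0,1],[0],[1]):
    r=fit([F[i] for i in S],[M[i] for i in S],both,p,(.01,.01,.05));print("loader",S,r)
    if len(S)==2: P=r[0]
    print(" paddle",np.mean(box(r[0],-.142,-.142,0,0,.045,.045),0))
out=[]
for f,b,rr in zip(F,mb,mr):
    im=f["color"][...,::-1].copy()
    for k,col in((hb,(0,255,255)),(hr,(255,255,0))):
        cs,_=cv2.findContours((k(f,P)>.5).astype(np.uint8),0,1);cv2.drawContours(im,cs,-1,col,1)
    for w in((P[0],P[1],.01),):
        q=np.array([proj(f,v) for v in beaker(*w)])[-24:];cv2.polylines(im,[np.round(q).astype(int)],True,(0,0,255),1)
    c=proj(f,[P[0],P[1],.05]).astype(int)
    out.append(cv2.resize(im[c[1]-65:c[1]+65,c[0]-65:c[0]+65],None,fx=3,fy=3,interpolation=cv2.INTER_NEAREST))
cv2.imwrite("pics/fit.png",np.hstack(out))
E
python3 fit.py
```

```text
blue [0, 1] [ 0.45498274 -0.38158115] 943.375 [np.uint64(124), np.uint64(26)]
blue [0] [ 0.46597654 -0.36827993] 365.625 [np.uint64(124)]
blue [1] [ 0.39357766 -0.43798939] 540.75 [np.uint64(26)]
yellow [0, 1] [0.44457705 0.35728172] 629.8125 [np.uint64(92), np.uint64(481)]
yellow [0] [0.44550488 0.33389383] 377.3125 [np.uint64(92)]
yellow [1] [0.44213024 0.35913257] 241.0625 [np.uint64(481)]
loader [0, 1] (array([0.55899705, 0.04823564, 1.88668234]), np.float64(4328.4375), [np.uint64(321), np.uint64(246)])
 paddle [ 0.60311059 -0.08673841  0.045     ]
loader [0] (array([0.57731825, 0.05268509, 1.79757347]), np.float64(1868.0), [np.uint64(321)])
 paddle [ 0.60924529 -0.08567916  0.045     ]
loader [1] (array([0.54957602, 0.04513058, 1.77629587]), np.float64(2447.25), [np.uint64(246)])
 paddle [ 0.578552   -0.09388163  0.045     ]
```

View pics/fit.png

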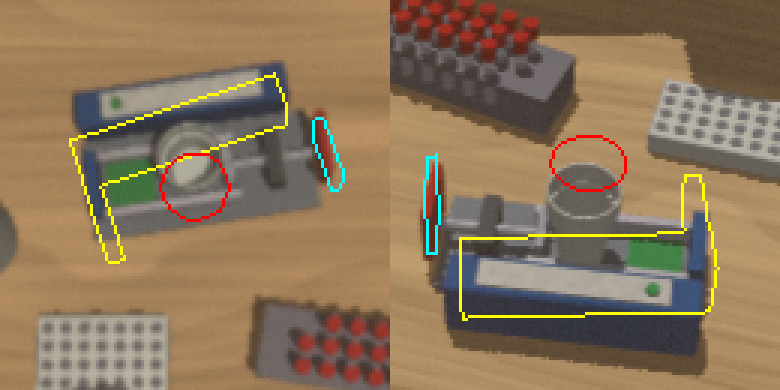

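The fit outline is visibly off: it sits about 8 px from the housing. The colour masks are fragmented, so I'll use looser masks limited to a region around each object, and a better start for the loader.

```bash
cat > fit2.py <<'E'
from h import *
import sys
F=[manip.grab_frame(c) for c in("top","scene")]
def hsv(f): return [a.astype(int) for a in cv2.split(cv2.cvtColor(cv2.bilateralFilter(f["color"],5,25,3),cv2.COLOR_RGB2HSV))]
def roi(f,P,d): return cv2.dilate((hull(f,P)>0).astype(np.uint8),np.ones((2*d+1,2*d+1)))
def fill(m,cl=5):
    m=cv2.morphologyEx(m.astype(np.uint8),cv2.MORPH_OPEN,np.ones((2,2)))
    m=cv2.morphologyEx(m,cv2.MORPH_CLOSE,np.ones((cl,cl)))
    cs,_=cv2.findContours(m,0,1);o=np.zeros_like(m)
    k=max(cs,key=cv2.contourArea);cv2.drawContours(o,[cv2.convexHull(k)],-1,1,-1);return o
def col(f,n):
    h,s,v=hsv(f)
    return {'blue':(h>98)&(h<135)&(s>80),'yellow':(h>=20)&(h<36)&(s>135),'red':((h<7)|(h>170))&(s>120)}[n]
out=[im["color"][...,::-1].copy() for im in F]
def draw(k,M,c):
    cs,_=cv2.findContours((M>.5).astype(np.uint8),0,1);cv2.drawContours(out[k],cs,-1,c,1)
def run(name,ms,md,p,st):
    for S in([0,1],[0],[1]):
        r=fit([F[i] for i in S],[ms[i] for i in S],md,p,st);print(name,S,r[0].round(4),round(r[1]),r[2])
        if S==[0,1]:P=r[0]
    for k in(0,1):draw(k,md(F[k],P)[:, :512],(0,255,255) if name!='yellow' else (255,0,0))
    return P
for n,p in(("blue",(.459,-.38)),("yellow",(.445,.362))):
    ms=[fill(col(f,n)*roi(f,beaker(*p),8)) for f in F]
    run(n,ms,lambda f,p:hull(f,beaker(*p)),p,(.01,.01))
# loader: start from housing top corners read off the picture
p=np.array((.592,.058,np.radians(98)))
HB=(-.113,.103,-.092,-.052,0,.063);PD=(-.142,-.132,-.032,.032,.014,.076)
for it in range(3):
    mb=[fill(col(f,'blue')*roi(f,box(p,*HB),(5,3,2)[it]),7) for f in F]
    mr=[fill(col(f,'red')*roi(f,box(p,*PD),6)) for f in F]
    M=[np.hstack(x) for x in zip(mb,mr)]
    md=lambda f,p:np.hstack([hull(f,box(p,*HB)),hull(f,box(p,*PD))])
    p=fit(F,M,md,p,(.01,.01,.05))[0]
p=run("loader",M,md,p,(.01,.01,.03))
for k in(0,1):
    draw(k,hull(F[k],box(p,*PD)),(255,255,0))
    q=np.array([proj(F[k],v) for v in beaker(p[0],p[1],.01)])[-24:];cv2.polylines(out[k],[np.round(q).astype(int)],True,(0,0,255),1)
def crop(k,P,r):
    c=proj(F[k],P).astype(int);return cv2.resize(out[k][c[1]-r:c[1]+r,c[0]-r:c[0]+r],(260,260),interpolation=cv2.INTER_NEAREST)
cv2.imwrite("pics/fit2.png",np.vstack([np.hstack([crop(k,[p[0],p[1],.05],55),crop(k,[.457,-.38,.05],25),crop(k,[.445,.362,.05],25)]) for k in(0,1)]))
E
python3 fit2.py
```

```text
blue [0, 1] [ 0.4572 -0.3815] 361 [np.uint64(240), np.uint64(493)]
blue [0] [ 0.4587 -0.3746] 252 [np.uint64(240)]
blue [1] [ 0.4553 -0.3831] 105 [np.uint64(493)]
yellow [0, 1] [0.447  0.3615] 139 [np.uint64(460), np.uint64(714)]
yellow [0] [0.443  0.3568] 28 [np.uint64(460)]
yellow [1] [0.4499 0.3617] 27 [np.uint64(714)]
loader [0, 1] [0.5688 0.0523 1.7799] 2313 [np.uint64(148), np.uint64(1677)]
loader [0] [0.5781 0.0544 1.7477] 1333 [np.uint64(148)]
loader [1] [0.5584 0.049  1.7886] 914 [np.uint64(1677)]
```

View pics/fit2.png

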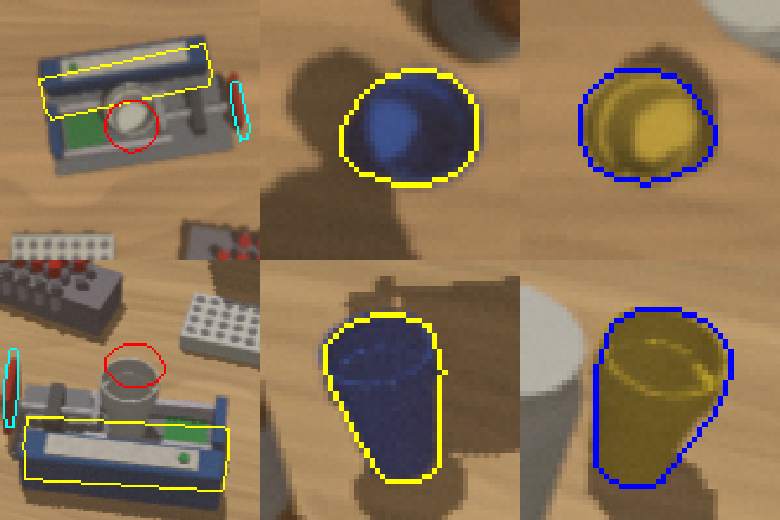

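Both beaker fits sit tight on their outlines. The loader fit is still about 15 mm short in x, because the label splits the housing mask. I'll refit only the loader with merged masks and a better start, and begin moving in the meantime.

```bash
cat > fit3.py <<'E'
from h import *
F=[manip.grab_frame(c) for c in("top","scene")]
def roi(f,P,d): return cv2.dilate((hull(f,P)>0).astype(np.uint8),np.ones((2*d+1,2*d+1)))
def allhull(m):
    m=cv2.morphologyEx(m.astype(np.uint8),cv2.MORPH_OPEN,np.ones((2,2)))
    y,x=np.nonzero(m);o=np.zeros_like(m)
    cv2.fillConvexPoly(o,cv2.convexHull(np.stack([x,y],1).astype(np.int32)),1);return o
def col(f,n):
    h,s,v=[a.astype(int) for a in cv2.split(cv2.cvtColor(f["color"],cv2.COLOR_RGB2HSV))]
    return {'blue':(h>98)&(h<135)&(s>80),'red':((h<7)|(h>170))&(s>120)}[n]
HB=(-.113,.103,-.092,-.052,0,.063);PD=(-.142,-.132,-.032,.032,.014,.076)
p=np.array((.588,.056,np.radians(98)))
md=lambda f,p:np.hstack([hull(f,box(p,*HB)),hull(f,box(p,*PD))])
for it in range(4):
    mb=[allhull(col(f,'blue')*roi(f,box(p,*HB),(5,4,2,2)[it])) for f in F]
    mr=[allhull(col(f,'red')*roi(f,box(p,*PD),(6,5,4,4)[it])) for f in F]
    M=[np.hstack(x) for x in zip(mb,mr)]
    r=fit(F,M,md,p,(.01,.01,.05));p=r[0];print(p.round(4),r[1:])
for S in([0],[1]): print(S,fit([F[i] for i in S],[M[i] for i in S],md,p,(.01,.01,.03))[:2])
print("yaw deg",np.degrees(p[2]));o=[]
for k in(0,1):
    im=F[k]["color"][...,::-1].copy()
    for X in(hull(F[k],box(p,*HB)),hull(F[k],box(p,*PD))):
        cs,_=cv2.findContours((X>.5).astype(np.uint8),0,1);cv2.drawContours(im,cs,-1,(0,255,255),1)
    q=np.array([proj(F[k],v) for v in beaker(p[0],p[1],.01)])[-24:];cv2.polylines(im,[np.round(q).astype(int)],True,(0,0,255),1)
    c=proj(F[k],[p[0],p[1],.05]).astype(int);o.append(cv2.resize(im[c[1]-55:c[1]+55,c[0]-60:c[0]+60],(390,358),interpolation=cv2.INTER_NEAREST))
cv2.imwrite("pics/fit3.png",np.hstack(o))
E
python3 fit3.py
```

```text
[0.5788 0.055  1.7749] (np.float64(1421.6875), [np.uint64(1235), np.uint64(1571)])
[0.5737 0.0533 1.8215] (np.float64(1400.875), [np.uint64(1386), np.uint64(1704)])
[0.5722 0.0532 1.8175] (np.float64(1320.5625), [np.uint64(1335), np.uint64(1748)])
[0.572  0.0531 1.8135] (np.float64(1299.5625), [np.uint64(1314), np.uint64(1748)])
[0] (array([0.57457264, 0.0512024 , 1.81819052]), np.float64(357.5625))
[1] (array([0.56022278, 0.05026626, 1.79112523]), np.float64(852.0625))
yaw deg 103.90424897004316
```

View pics/fit3.png

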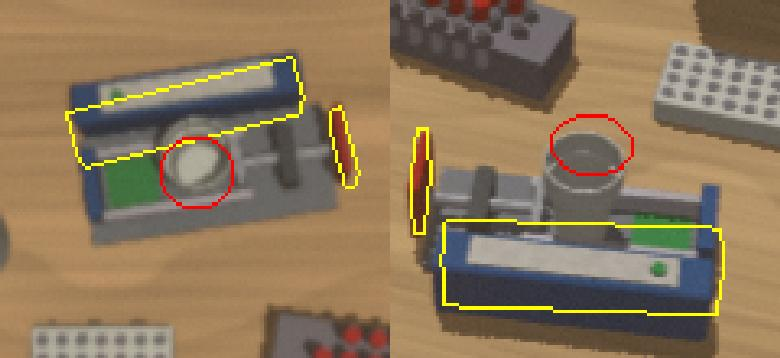

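```bash
cat > fit4.py <<'E'
from h import *
from scipy.optimize import least_squares
F=[manip.grab_frame(c) for c in("top","scene")]
p0=(.572,.0531)
obs=[(0,70,88,-.113*-1-.01,-.092,.063),(0,296,52,-.113,-.092,.063),(0,336,210,-.13,.052,.01),(0,94,243,.105,.052,.01),(0,193,152,0,0,.095),
 (1,194,163,0,0,.095),(1,46,306,-.113,-.092,0),(1,322,340,.103,-.092,0)]
def px(k,u,v):
    c=proj(F[k],[*p0,.05]).astype(int);return np.array([u,v])/3.25-.5+c-[60,55]
def res(p,ks=(0,1)):
    c,s=np.cos(p[2]),np.sin(p[2]);o=[]
    for k,u,v,x,y,z in obs:
        if k in ks:o.append(proj(F[k],[p[0]+c*x-s*y,p[1]+s*x+c*y,z])-px(k,u,v))
    return np.ravel(o)
r=least_squares(res,(.588,.056,1.71));print(r.x.round(4),np.degrees(r.x[2]));print(r.fun.reshape(-1,2).round(1).tolist())
for k in(0,1):
    q=least_squares(res,r.x,args=((k,),));print(k,q.x.round(4),"rim only",at_z(F[k],px(*[o for o in obs if o[0]==k and o[5]==.095][0][:3]),.095).round(4))
E
python3 fit4.py
```

```text
[0.5865 0.0577 1.7186] 98.47001776454923
[[-0.7, -1.0], [1.1, -0.8], [1.2, -0.3], [-0.1, 1.2], [-0.5, 1.2], [2.6, -1.2], [-0.7, 1.4], [-1.4, 0.5]]
0 [0.5869 0.0584 1.7135] rim only [0.5902 0.0562 0.095 ]
1 [0.586  0.0562 1.7333] rim only [0.5923 0.0524 0.095 ]
```

Call:
play_rows:
  moves:
    - {"grip": 1, "translation": [0, 0, 0], "spin": -0.15}
    - {"grip": 1, "translation": [0, 0, 0], "spin": -0.15}
    - {"grip": 1, "translation": [0, 0, 0], "spin": -0.15}
    - {"grip": 1, "translation": [0, 0, 0], "spin": -0.15}
    - {"grip": 1, "translation": [0, 0, 0], "spin": -0.15}
    - {"grip": 1, "translation": [0, 0, 0], "spin": -0.15}
    - {"grip": 1, "translation": [0, 0, 0], "spin": -0.15}
    - {"grip": 1, "translation": [0, 0, 0], "spin": -0.15}
  newtons: 25

```text
time: 2.3
position: [0.2259, -0.4739, 0.2096]
eef_rot: [2.131, 2.309, -0.0]
force: [0.3, -0.3, 0.0]
gripper_width: 0.085
```

Call:
play_rows:
  moves:
    - {"grip": 1, "translation": [0, 0, 0], "spin": -0.15}
    - {"grip": 1, "translation": [0, 0, 0], "spin": -0.15}
    - {"grip": 1, "translation": [0, 0, 0], "spin": -0.15}
    - {"grip": 1, "translation": [0, 0, 0], "spin": -0.15}
    - {"grip": 1, "translation": [0, 0, 0], "spin": -0.146}
    - {"grip": 1, "translation": [0, 0, 0], "spin": 0}
    - {"grip": 1, "translation": [0, 0, 0], "spin": 0}
    - {"grip": 1, "translation": [0, 0, 0], "spin": 0}

```text
time: 3.1
position: [0.2259, -0.4739, 0.2096]
eef_rot: [1.156, 2.921, -0.0]
force: [0.2, -0.9, -0.2]
gripper_width: 0.0856
```

Call:
play_rows:
  moves:
    - {"grip": 1, "translation": [-1.51, 3.21, 0], "spin": 0}
    - {"grip": 1, "translation": [-1.51, 3.21, 0], "spin": 0}
    - {"grip": 1, "translation": [-1.51, 3.21, 0], "spin": 0}
    - {"grip": 1, "translation": [-1.51, 3.21, 0], "spin": 0}
    - {"grip": 1, "translation": [-1.51, 3.21, 0], "spin": 0}
    - {"grip": 1, "translation": [-1.51, 3.21, 0], "spin": 0}
    - {"grip": 1, "translation": [-1.51, 3.21, 0], "spin": 0}
    - {"grip": 1, "translation": [0, 0, 0], "spin": 0}

```text
time: 3.9
position: [0.4596, -0.3796, 0.209]
eef_rot: [-1.149, -2.924, -0.002]
force: [0.7, -0.4, -0.5]
gripper_width: 0.0853
```

```bash
sed -i 's/p=np.array((.588,.056,np.radians(98)))/p=np.array((.5865,.0577,1.7186))/; s/(5,4,2,2)\[it\]/3/; s/(6,5,4,4)\[it\]/4/' fit3.py; python3 fit3.py
```

```text
[0.5805 0.0554 1.7625] (np.float64(1466.6875), [np.uint64(1205), np.uint64(1510)])
[0.5768 0.0539 1.7885] (np.float64(1388.8125), [np.uint64(1309), np.uint64(1630)])
[0.5743 0.0529 1.8165] (np.float64(1379.5625), [np.uint64(1392), np.uint64(1719)])
[0.5716 0.0523 1.8551] (np.float64(1337.875), [np.uint64(1421), np.uint64(1805)])
[0] (array([0.57596165, 0.05115657, 1.82415131]), np.float64(407.5625))
[1] (array([0.56206629, 0.05053324, 1.79794631]), np.float64(809.625))
yaw deg 106.2910736986251
```

Call:
play_rows:
  moves:
    - {"grip": 1, "translation": [0, -0.4, 2.5], "spin": 0}
    - {"grip": 1, "translation": [0, 0, 3], "spin": 0}
    - {"grip": 1, "translation": [0, 0, 3], "spin": 0}
    - {"grip": 1, "translation": [0, 0, 3], "spin": 0}
    - {"grip": 1, "translation": [0, 0, 2], "spin": 0}
    - {"grip": 1, "translation": [0, 0, 1.3], "spin": 0}
    - {"grip": 1, "translation": [0, 0, 0.4], "spin": 0}
    - {"grip": 1, "translation": [0, 0, 0], "spin": 0}

```text
time: 4.8
position: [0.4535, -0.3851, 0.058]
eef_rot: [1.153, 2.922, -0.0]
force: [-0.2, -0.1, 1.0]
gripper_width: 0.0856
```

Run:
```python
from h import *
s=manip.read_state();print(s["position"],s["eef_rot"],s["force"])
o=[]
for c in("top","scene"):
    f=manip.grab_frame(c);q=proj(f,[.457,-.382,.07]).astype(int)
    o.append(cv2.resize(f["color"][q[1]-40:q[1]+40,q[0]-40:q[0]+40,::-1],(390,390),interpolation=cv2.INTER_CUBIC))
cv2.imwrite("pics/g1.png",np.hstack(o))
```

```text
[ 0.45348962 -0.38513493  0.05797706] [ 1.15323282e+00  2.92195536e+00 -3.88450889e-04] [-0.20555256 -0.14458817  1.02998814]
```

View pics/g1.png

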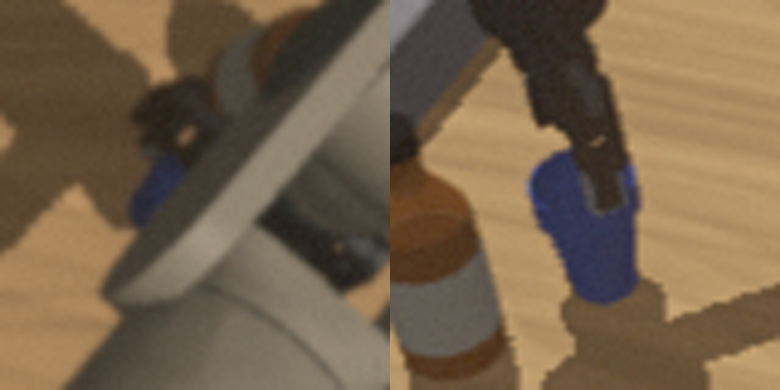

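The scene crop shows the near finger in front of the collar of the blue beaker at about (605,200), with no contact, and the bottle is clear. Closing now.

Call:
play_rows:
  moves:
    - {"grip": 0.5, "translation": [0, 0.2, 0], "spin": 0}
    - {"grip": 0.5, "translation": [0, 0.2, 0], "spin": 0}
    - {"grip": 0.5, "translation": [0, 0, 0], "spin": 0}
    - {"grip": 0.5, "translation": [0, 0, 0], "spin": 0}
    - {"grip": 0.5, "translation": [0, 0, 0], "spin": 0}
    - {"grip": 0.5, "translation": [0, 0, 0], "spin": 0}
    - {"grip": 0.5, "translation": [0, 0, 0], "spin": 0}
    - {"grip": 0.5, "translation": [0, 0, 0], "spin": 0}
  newtons: 25

```text
time: 5.7
position: [0.4571, -0.3859, 0.0634]
eef_rot: [1.151, 2.915, -0.013]
force: [-8.3, -4.7, 19.2]
gripper_width: 0.0426
```

Nothing was gripped: the width went to 43 mm with a 19 N upward force. I'll take a look before doing anything else.

Run:
```python
from h import *
o=[]
for c in("top","scene"):
    f=manip.grab_frame(c);q=proj(f,[.457,-.382,.07]).astype(int)
    o.append(cv2.resize(f["color"][q[1]-40:q[1]+40,q[0]-40:q[0]+40,::-1],(390,390),interpolation=cv2.INTER_CUBIC))
    print(c,q,[proj(f,[.4535+k*.0425*.684,-.385+k*.0425*.73,.071]) for k in(1,-1)])
cv2.imwrite("pics/g2.png",np.hstack(o))
s=manip.read_state();print(s["position"],s["force"],s["gripper_width"])
```

```text
top [391 214] [array([380.75247369, 205.40605014]), array([403.86897391, 225.43809875])]
scene [140 147] [array([145.31538175, 154.81360384]), array([134.82600505, 138.29461755])]
[ 0.45713433 -0.38593657  0.06346197] [-8.03489855 -4.85505054 19.84367958] 0.04268907451634357
```

View pics/g2.png

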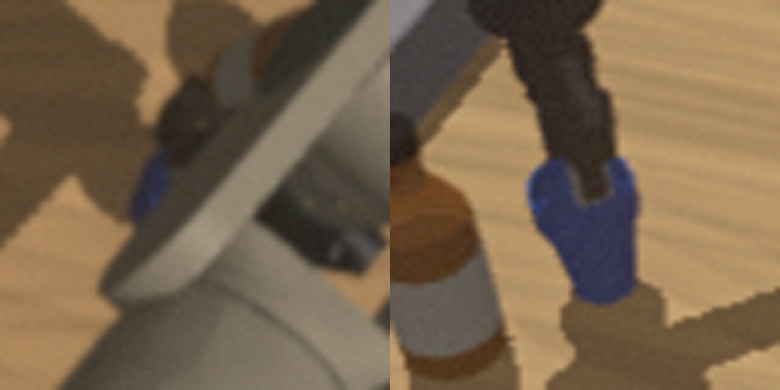

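The fingertips seem to have landed on the rim, so the real pad contact is higher than I assumed. I'll raise, open, and go deeper.

Call:
play_rows:
  moves:
    - {"grip": 0.5, "translation": [0, 0, -1], "spin": 0}
    - {"grip": 0.5, "translation": [0, 0, -2], "spin": 0}
    - {"grip": 0.5, "translation": [0, 0, -2], "spin": 0}
    - {"grip": 1, "translation": [0, 0, 0], "spin": 0}
    - {"grip": 1, "translation": [0, 0, 0], "spin": 0}
    - {"grip": 1, "translation": [0, 0, 0], "spin": 0}
    - {"grip": 1, "translation": [0, 0, 0], "spin": 0}
    - {"grip": 1, "translation": [0, 0, 0], "spin": 0}

```text
time: 6.6
position: [0.4562, -0.3814, 0.1066]
eef_rot: [-1.151, -2.922, -0.001]
force: [0.4, 0.1, 0.3]
gripper_width: 0.0858
```

Run:
```python
from h import *
s=manip.read_state();print(s["position"],s["eef_rot"],s["force"],s["gripper_width"])
f=manip.grab_frame("scene");p=s["position"];q=proj(f,p).astype(int)
print(q,[proj(f,p+[k*.0425*.684,k*.0425*.73,.013]) for k in(1,-1)])
im=cv2.resize(f["color"][q[1]-50:q[1]+50,q[0]-50:q[0]+50,::-1],(600,600),interpolation=cv2.INTER_CUBIC)
for t in range(0,60,10):
  for k in(1,-1):
    u=(proj(f,p+[k*.0425*.684,k*.0425*.73,t/1000])-q+50.5)*6;cv2.circle(im,tuple(np.round(u).astype(int)),3,(0,255,0) if t else (0,0,255),-1)
cv2.imwrite("pics/g3.png",im)
```

```text
[ 0.45622393 -0.38144276  0.10663689] [-1.15127988e+00 -2.92153292e+00 -9.07641719e-04] [0.3739472  0.09094746 0.28781304] 0.0857988307342812
[138 137] [array([143.01449809, 142.77805569]), array([132.3059928, 126.2302843])]
```

View pics/g3.png

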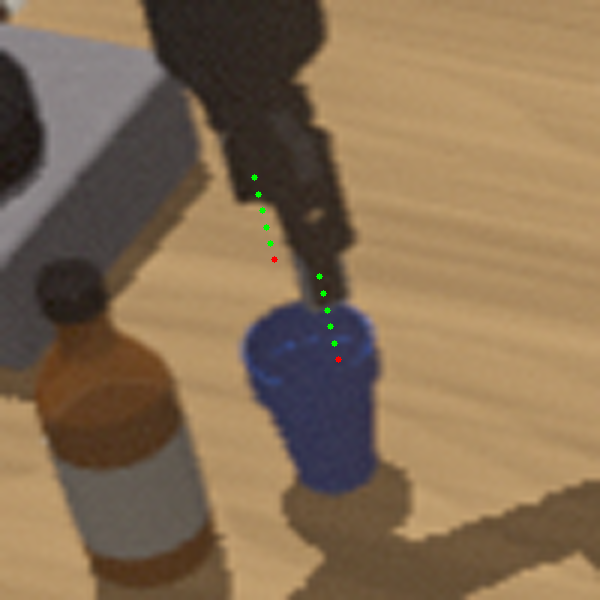

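The open fingertips sit about 29 mm behind the TCP (the tip lies at the 30 mm mark, near (325,303)), and the beaker still stands upright. For tips at collar height I need TCP z of about 0.038.

Call:
play_rows:
  moves:
    - {"grip": 1, "translation": [0, 0, 2], "spin": 0}
    - {"grip": 1, "translation": [0, 0, 2], "spin": 0}
    - {"grip": 1, "translation": [0, 0, 1.5], "spin": 0}
    - {"grip": 1, "translation": [0, 0, 1], "spin": 0}
    - {"grip": 1, "translation": [0, 0, 0.4], "spin": 0}
    - {"grip": 1, "translation": [0, 0, 0], "spin": 0}
    - {"grip": 0.6, "translation": [0, 0, 0], "spin": 0}
    - {"grip": 0.6, "translation": [0, 0, 0], "spin": 0}
  newtons: 25

```text
time: 7.45
position: [0.4572, -0.3825, 0.0402]
eef_rot: [1.151, 2.92, -0.002]
force: [0.2, 0.5, 1.6]
gripper_width: 0.0639
```

Call:
play_rows:
  moves:
    - {"grip": 0.6, "translation": [0, 0, 0], "spin": 0}
    - {"grip": 0.6, "translation": [0, 0, 0], "spin": 0}
    - {"grip": 0.6, "translation": [0, 0, 0], "spin": 0}
    - {"grip": 0.6, "translation": [0, 0, 0], "spin": 0}
    - {"grip": 0.6, "translation": [0, 0, 0], "spin": 0}
    - {"grip": 0.6, "translation": [0, 0, 0], "spin": 0}
    - {"grip": 0.6, "translation": [0, 0, 0], "spin": 0}
    - {"grip": 0.6, "translation": [0, 0, 0], "spin": 0}

```text
time: 8.25
position: [0.4571, -0.3824, 0.0401]
eef_rot: [1.151, 2.92, -0.002]
force: [-0.9, -0.4, 6.6]
gripper_width: 0.0639
```

Gripped at 63.9 mm. Lifting, then moving over to the loader.

Call:
play_rows:
  moves:
    - {"grip": 0.6, "translation": [0, 0, -1], "spin": 0}
    - {"grip": 0.6, "translation": [0, 0, -2], "spin": 0}
    - {"grip": 0.6, "translation": [0, 0, -3], "spin": 0}
    - {"grip": 0.6, "translation": [0, 0, -3], "spin": 0}
    - {"grip": 0.6, "translation": [0, 0, -3], "spin": 0}
    - {"grip": 0.6, "translation": [0, 0, -3], "spin": 0}
    - {"grip": 0.6, "translation": [0, 0, -2], "spin": 0}
    - {"grip": 0.6, "translation": [0.7, 1.4, 0], "spin": 0}

```text
time: 9.05
position: [0.4614, -0.3681, 0.2123]
eef_rot: [1.153, 2.916, -0.004]
force: [-0.0, -0.2, 0.1]
gripper_width: 0.0637
```

Call:
play_rows:
  moves:
    - {"grip": 0.6, "translation": [1.7, 3.4, 0], "spin": 0}
    - {"grip": 0.6, "translation": [1.7, 3.4, 0], "spin": 0}
    - {"grip": 0.6, "translation": [1.7, 3.4, 0], "spin": 0}
    - {"grip": 0.6, "translation": [1.7, 3.4, 0], "spin": 0}
    - {"grip": 0.6, "translation": [1.7, 3.4, 0], "spin": 0}
    - {"grip": 0.6, "translation": [1.7, 3.4, 0], "spin": 0}
    - {"grip": 0.6, "translation": [1.7, 3.4, 0], "spin": 0}
    - {"grip": 0.6, "translation": [1.7, 3.4, 0], "spin": 0}

```text
time: 9.85
position: [0.5464, -0.0723, 0.2069]
eef_rot: [-1.15, -2.921, 0.0]
force: [-0.4, -0.3, -0.7]
gripper_width: 0.064
```

Call:
play_rows:
  moves:
    - {"grip": 0.6, "translation": [1.7, 3.4, 0], "spin": 0}
    - {"grip": 0.6, "translation": [1.7, 3.4, 0], "spin": 0}
    - {"grip": 0.6, "translation": [1.7, 3.4, 0], "spin": 0}
    - {"grip": 0.6, "translation": [0.9, 2.2, 0], "spin": 0}
    - {"grip": 0.6, "translation": [0, 0, 0], "spin": 0}
    - {"grip": 0.6, "translation": [0, 0, 0], "spin": 0}
    - {"grip": 0.6, "translation": [0, 0, 0], "spin": 0}
    - {"grip": 0.6, "translation": [0, 0, 0], "spin": 0}

```text
time: 10.65
position: [0.5875, 0.0556, 0.2084]
eef_rot: [-1.154, -2.922, 0.0]
force: [0.4, 0.4, -1.0]
gripper_width: 0.0634
```

```bash
cat > look.py <<'E'
from h import *
import sys
s=manip.read_state();p=s["position"];print(p,s["eef_rot"],s["force"],s["gripper_width"],s["time"])
zg=float(sys.argv[2]) # beaker underside rel to TCP
o=[]
for c in("top","scene"):
    f=manip.grab_frame(c);im=f["color"][...,::-1].copy()
    q=proj(f,[.588,.056,.1]).astype(int);r=50
    big=cv2.resize(im[q[1]-r:q[1]+r,q[0]-r:q[0]+r],(400,400),interpolation=cv2.INTER_CUBIC)
    for (x,y,z),cl in(((.588,.0562,.01),(0,0,255)),((p[0],p[1],p[2]+zg),(0,255,255))):
        h=np.array([proj(f,v) for v in beaker(x,y,z)])
        for k in(0,72): cv2.polylines(big,[np.round((h[k:k+24]-q+r+.5)*4).astype(int)],True,cl,1)
    o.append(big)
cv2.imwrite(sys.argv[1],np.hstack(o))
E
python3 look.py pics/p1.png -0.040
```

```text
[0.58746846 0.05563506 0.20841595] [-1.15369386e+00 -2.92189097e+00  4.82604623e-04] [ 0.38911903  0.43687234 -1.0451648 ] 0.06337669729251587 10.65
```

View pics/p1.png

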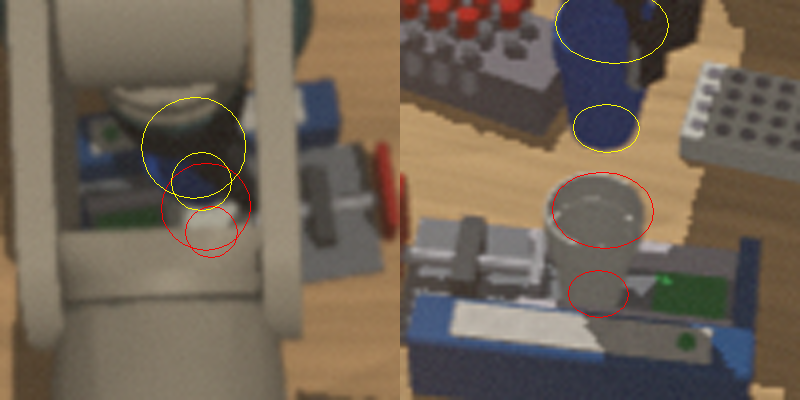

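The scene view shows the white rim centre at panel (595,209), about 3 mm toward −y of my estimate once the same overlay bias on the blue foot is removed. I'll correct y to about 0.053 and descend while watching the force.

Call:
play_rows:
  moves:
    - {"grip": 0.6, "translation": [-0.22, -0.16, 1], "spin": 0}
    - {"grip": 0.6, "translation": [0, 0, 2.5], "spin": 0}
    - {"grip": 0.6, "translation": [0, 0, 2.5], "spin": 0}
    - {"grip": 0.6, "translation": [0, 0, 2], "spin": 0}
    - {"grip": 0.6, "translation": [0, 0, 1.5], "spin": 0}
    - {"grip": 0.6, "translation": [0, 0, 1], "spin": 0}
    - {"grip": 0.6, "translation": [0, 0, 0.5], "spin": 0}
    - {"grip": 0.6, "translation": [0, 0, 0.3], "spin": 0}

```text
time: 11.55
position: [0.5885, 0.0538, 0.0957]
eef_rot: [1.152, 2.922, 0.0]
force: [0.4, 0.4, -0.4]
gripper_width: 0.0637
```

Call:
play_rows:
  moves:
    - {"grip": 0.6, "translation": [0, 0, 0.3], "spin": 0}
    - {"grip": 0.6, "translation": [0, 0, 0.2], "spin": 0}
    - {"grip": 0.6, "translation": [0, 0, 0.2], "spin": 0}
    - {"grip": 0.6, "translation": [0, 0, 0], "spin": 0}
    - {"grip": 0.6, "translation": [0, 0, 0], "spin": 0}
    - {"grip": 0.6, "translation": [0, 0, 0], "spin": 0}
    - {"grip": 0.6, "translation": [0, 0, 0], "spin": 0}
    - {"grip": 0.6, "translation": [0, 0, 0], "spin": 0}

```text
time: 12.35
position: [0.5883, 0.0538, 0.0887]
eef_rot: [1.152, 2.923, 0.0]
force: [-0.1, -0.1, -0.8]
gripper_width: 0.0639
```

Call:
play_rows:
  moves:
    - {"grip": 0.6, "translation": [0, 0, 0.2], "spin": 0}
    - {"grip": 0.6, "translation": [0, 0, 0.2], "spin": 0}
    - {"grip": 0.6, "translation": [0, 0, 0.2], "spin": 0}
    - {"grip": 0.6, "translation": [0, 0, 0.2], "spin": 0}
    - {"grip": 0.6, "translation": [0, 0, 0], "spin": 0}
    - {"grip": 0.6, "translation": [0, 0, 0], "spin": 0}
    - {"grip": 0.6, "translation": [0, 0, 0], "spin": 0}
    - {"grip": 0.6, "translation": [0, 0, 0], "spin": 0}

```text
time: 13.15
position: [0.5884, 0.0538, 0.0807]
eef_rot: [1.152, 2.923, 0.0]
force: [0.9, -0.7, 0.1]
gripper_width: 0.0638
```

Call:
play_rows:
  moves:
    - {"grip": 0.6, "translation": [0, 0, 0.1], "spin": 0}
    - {"grip": 0.6, "translation": [0, 0, 0.1], "spin": 0}
    - {"grip": 0.6, "translation": [0, 0, 0.1], "spin": 0}
    - {"grip": 0.6, "translation": [0, 0, 0], "spin": 0}
    - {"grip": 0.6, "translation": [0, 0, 0], "spin": 0}
    - {"grip": 0.6, "translation": [0, 0, 0], "spin": 0}
    - {"grip": 0.6, "translation": [0, 0, 0], "spin": 0}
    - {"grip": 0.6, "translation": [0, 0, 0], "spin": 0}

```text
time: 13.95
position: [0.5883, 0.0538, 0.0776]
eef_rot: [1.152, 2.923, -0.0]
force: [0.1, 0.1, -0.3]
gripper_width: 0.0638
```

Call:
play_rows:
  moves:
    - {"grip": 0.6, "translation": [0, 0, 0.1], "spin": 0}
    - {"grip": 0.6, "translation": [0, 0, 0], "spin": 0}
    - {"grip": 0.6, "translation": [0, 0, 0], "spin": 0}
    - {"grip": 0.85, "translation": [0, 0, 0], "spin": 0}
    - {"grip": 1, "translation": [0, 0, 0], "spin": 0}
    - {"grip": 1, "translation": [0, 0, 0], "spin": 0}
    - {"grip": 1, "translation": [0, 0, 0], "spin": 0}
    - {"grip": 1, "translation": [0, 0, 0], "spin": 0}

```text
time: 14.75
position: [0.5883, 0.0538, 0.0766]
eef_rot: [1.152, 2.923, -0.0]
force: [0.7, 0.4, -0.6]
gripper_width: 0.0854
```

Call:
play_rows:
  moves:
    - {"grip": 1, "translation": [0, 0, -1], "spin": 0}
    - {"grip": 1, "translation": [0, 0, -2], "spin": 0}
    - {"grip": 1, "translation": [0, 0, -3], "spin": 0}
    - {"grip": 1, "translation": [0, 0, -3], "spin": 0}
    - {"grip": 1, "translation": [0, 0, -3], "spin": 0}
    - {"grip": 1, "translation": [0, 0, -1], "spin": 0}
    - {"grip": 1, "translation": [0, 0, 0], "spin": 0}
    - {"grip": 1, "translation": [0, 0, 0], "spin": 0}

```text
time: 15.55
position: [0.5878, 0.0538, 0.205]
eef_rot: [-1.151, -2.921, 0.001]
force: [-0.0, 0.2, 0.8]
gripper_width: 0.0853
```

Call:
play_rows:
  moves:
    - {"grip": 1, "translation": [3.4, 1.4, 0], "spin": 0}
    - {"grip": 1, "translation": [3.4, 1.4, 0], "spin": 0}
    - {"grip": 1, "translation": [3.4, 1.4, 0], "spin": 0}
    - {"grip": 1, "translation": [3.4, 1.4, 0], "spin": 0}
    - {"grip": 1, "translation": [3.4, 1.4, 0], "spin": 0}
    - {"grip": 1, "translation": [3.4, 1.4, 0], "spin": 0}
    - {"grip": 1, "translation": [3.4, 1.4, 0], "spin": 0}
    - {"grip": 1, "translation": [3.4, 1.4, 0], "spin": 0}

```text
time: 16.35
position: [0.4643, 0.3221, 0.2041]
eef_rot: [-1.151, -2.921, 0.005]
force: [0.2, -0.4, -0.0]
gripper_width: 0.0853
```

Call:
play_rows:
  moves:
    - {"grip": 1, "translation": [3.4, 1.4, 0], "spin": 0}
    - {"grip": 1, "translation": [0.7, 0.2, 0], "spin": 0}
    - {"grip": 1, "translation": [0, 0, 0], "spin": 0}
    - {"grip": 1, "translation": [0, 0, 0], "spin": 0}
    - {"grip": 1, "translation": [0, 0, 0], "spin": 0}
    - {"grip": 1, "translation": [0, 0, 0], "spin": 0}
    - {"grip": 1, "translation": [0, 0, 0], "spin": 0}
    - {"grip": 1, "translation": [0, 0, 0], "spin": 0}

```text
time: 17.15
position: [0.4471, 0.3605, 0.2066]
eef_rot: [1.153, 2.922, 0.0]
force: [-1.1, 0.4, -0.1]
gripper_width: 0.0855
```

Run:
```python
from h import *
from scipy.spatial.transform import Rotation as R
s=manip.read_state();p=s["position"];print(p,s["eef_rot"],s["force"],s["time"])
print("to yellow, tool cm",R.from_rotvec(s["eef_rot"]).inv().apply(np.array([.4465,.360,.040])-p)*100)
f=manip.grab_frame("scene");im=f["color"][...,::-1].copy()
def c(P,r=33,**k):
    q=proj(f,P).astype(int);b=cv2.resize(im[q[1]-r:q[1]+r,q[0]-r:q[0]+r],(400,400),interpolation=cv2.INTER_CUBIC)
    for B,cl in k["B"]:
        h=np.array([proj(f,v) for v in beaker(*B)])
        for j in(0,72): cv2.polylines(b,[np.round((h[j:j+24]-q+r+.5)*400/2/r).astype(int)],True,cl,1)
    return b
cv2.imwrite("pics/p2.png",np.hstack([c([.588,.056,.08],B=[((.588,.0535,.036),(0,255,255)),((.588,.0535,.01),(0,0,255))]),c([.4465,.36,.08],B=[((.4465,.36,0),(0,0,255))])]))
```

```text
[0.44706773 0.36054706 0.20663049] [1.15292177e+00 2.92219938e+00 7.94363948e-06] [-1.14893627  0.44111439 -0.11622252] 17.15
to yellow, tool cm [ 6.87449386e-03 -7.99077296e-02  1.66630424e+01]
```

View pics/p2.png

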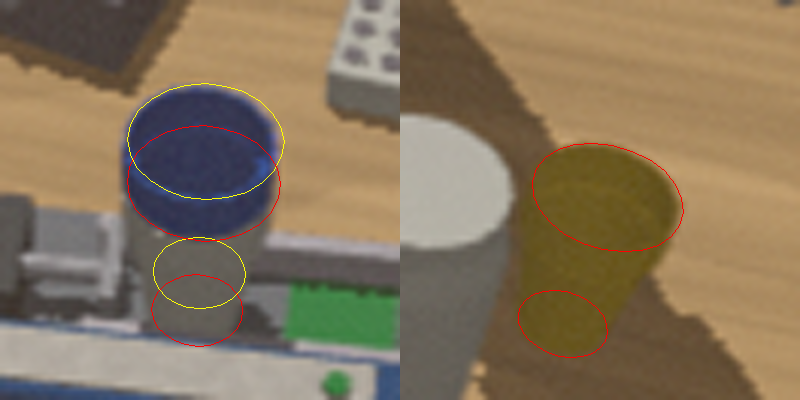

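Blue sits nested at the expected height: its rim matches the predicted ellipse within about 1 px, which is the known overlay bias. Yellow is also aligned within 1 px. Picking up yellow.

Call:
play_rows:
  moves:
    - {"grip": 1, "translation": [0, -0.1, 3], "spin": 0}
    - {"grip": 1, "translation": [0, 0, 3], "spin": 0}
    - {"grip": 1, "translation": [0, 0, 3], "spin": 0}
    - {"grip": 1, "translation": [0, 0, 3], "spin": 0}
    - {"grip": 1, "translation": [0, 0, 2.5], "spin": 0}
    - {"grip": 1, "translation": [0, 0, 1.5], "spin": 0}
    - {"grip": 1, "translation": [0, 0, 0.7], "spin": 0}
    - {"grip": 1, "translation": [0, 0, 0], "spin": 0}

```text
time: 18.0
position: [0.446, 0.3601, 0.0393]
eef_rot: [-1.152, -2.923, 0.001]
force: [-0.5, 0.2, -0.3]
gripper_width: 0.0854
```

Call:
play_rows:
  moves:
    - {"grip": 0.6, "translation": [0, 0, 0], "spin": 0}
    - {"grip": 0.6, "translation": [0, 0, 0], "spin": 0}
    - {"grip": 0.6, "translation": [0, 0, 0], "spin": 0}
    - {"grip": 0.6, "translation": [0, 0, 0], "spin": 0}
    - {"grip": 0.6, "translation": [0, 0, 0], "spin": 0}
    - {"grip": 0.6, "translation": [0, 0, 0], "spin": 0}
    - {"grip": 0.6, "translation": [0, 0, 0], "spin": 0}
    - {"grip": 0.6, "translation": [0, 0, 0], "spin": 0}
  newtons: 25

```text
time: 18.8
position: [0.447, 0.3607, 0.0416]
eef_rot: [1.151, 2.921, 0.004]
force: [-0.8, -0.2, 6.7]
gripper_width: 0.0636
```

Call:
play_rows:
  moves:
    - {"grip": 0.6, "translation": [0, 0, -1], "spin": 0}
    - {"grip": 0.6, "translation": [0, 0, -2], "spin": 0}
    - {"grip": 0.6, "translation": [0, 0, -3], "spin": 0}
    - {"grip": 0.6, "translation": [0, 0, -3], "spin": 0}
    - {"grip": 0.6, "translation": [0, 0, -3], "spin": 0}
    - {"grip": 0.6, "translation": [0, 0, -3], "spin": 0}
    - {"grip": 0.6, "translation": [0, 0, -3], "spin": 0}
    - {"grip": 0.6, "translation": [0, 0, -1], "spin": 0}

```text
time: 19.6
position: [0.447, 0.3609, 0.2342]
eef_rot: [1.15, 2.919, 0.009]
force: [-0.2, 0.2, -0.4]
gripper_width: 0.0633
```

Call:
play_rows:
  moves:
    - {"grip": 0.6, "translation": [-1.7, -0.7, 0], "spin": 0}
    - {"grip": 0.6, "translation": [-3.4, -1.4, 0], "spin": 0}
    - {"grip": 0.6, "translation": [-3.4, -1.4, 0], "spin": 0}
    - {"grip": 0.6, "translation": [-3.4, -1.4, 0], "spin": 0}
    - {"grip": 0.6, "translation": [-3.4, -1.4, 0], "spin": 0}
    - {"grip": 0.6, "translation": [-3.4, -1.4, 0], "spin": 0}
    - {"grip": 0.6, "translation": [-3.4, -1.4, 0], "spin": 0}
    - {"grip": 0.6, "translation": [-3.4, -1.4, 0], "spin": 0}

```text
time: 20.4
position: [0.561, 0.108, 0.2288]
eef_rot: [-1.152, -2.922, 0.001]
force: [0.3, 0.8, -0.1]
gripper_width: 0.0636
```

Call:
play_rows:
  moves:
    - {"grip": 0.6, "translation": [-3.4, -1.4, 0], "spin": 0}
    - {"grip": 0.6, "translation": [-2.4, -0.9, 0], "spin": 0}
    - {"grip": 0.6, "translation": [0, 0, 0], "spin": 0}
    - {"grip": 0.6, "translation": [0, 0, 0], "spin": 0}
    - {"grip": 0.6, "translation": [0, 0, 0], "spin": 0}
    - {"grip": 0.6, "translation": [0, 0, 0], "spin": 0}
    - {"grip": 0.6, "translation": [0, 0, 0], "spin": 0}
    - {"grip": 0.6, "translation": [0, 0, 0], "spin": 0}

```text
time: 21.2
position: [0.5875, 0.0537, 0.2297]
eef_rot: [1.15, 2.923, 0.0]
force: [0.3, -0.4, -0.6]
gripper_width: 0.0634
```

Call:
play_rows:
  moves:
    - {"grip": 0.6, "translation": [-0.05, 0.05, 1.5], "spin": 0}
    - {"grip": 0.6, "translation": [0, 0, 2.5], "spin": 0}
    - {"grip": 0.6, "translation": [0, 0, 2.5], "spin": 0}
    - {"grip": 0.6, "translation": [0, 0, 2], "spin": 0}
    - {"grip": 0.6, "translation": [0, 0, 1.5], "spin": 0}
    - {"grip": 0.6, "translation": [0, 0, 0.8], "spin": 0}
    - {"grip": 0.6, "translation": [0, 0, 0.5], "spin": 0}
    - {"grip": 0.6, "translation": [0, 0, 0.2], "spin": 0}

```text
time: 22.0
position: [0.5885, 0.0531, 0.1147]
eef_rot: [1.152, 2.922, 0.0]
force: [0.5, 0.1, -0.1]
gripper_width: 0.0642
```

Call:
play_rows:
  moves:
    - {"grip": 0.6, "translation": [0, 0, 0.2], "spin": 0}
    - {"grip": 0.6, "translation": [0, 0, 0.1], "spin": 0}
    - {"grip": 0.6, "translation": [0, 0, 0.1], "spin": 0}
    - {"grip": 0.6, "translation": [0, 0, 0], "spin": 0}
    - {"grip": 0.6, "translation": [0, 0, 0], "spin": 0}
    - {"grip": 0.6, "translation": [0, 0, 0], "spin": 0}
    - {"grip": 0.6, "translation": [0, 0, 0], "spin": 0}
    - {"grip": 0.6, "translation": [0, 0, 0], "spin": 0}

```text
time: 22.8
position: [0.5884, 0.0531, 0.1106]
eef_rot: [1.152, 2.923, -0.0]
force: [-0.3, -0.6, -0.2]
gripper_width: 0.0635
```

Call:
play_rows:
  moves:
    - {"grip": 0.6, "translation": [0, 0, 0.1], "spin": 0}
    - {"grip": 0.6, "translation": [0, 0, 0.1], "spin": 0}
    - {"grip": 0.6, "translation": [0, 0, 0.1], "spin": 0}
    - {"grip": 0.6, "translation": [0, 0, 0.1], "spin": 0}
    - {"grip": 0.6, "translation": [0, 0, 0.1], "spin": 0}
    - {"grip": 0.6, "translation": [0, 0, 0], "spin": 0}
    - {"grip": 0.6, "translation": [0, 0, 0], "spin": 0}
    - {"grip": 0.6, "translation": [0, 0, 0], "spin": 0}

```text
time: 23.6
position: [0.5883, 0.0531, 0.1055]
eef_rot: [1.152, 2.923, -0.0]
force: [0.6, -0.7, -0.3]
gripper_width: 0.0632
```

Call:
play_rows:
  moves:
    - {"grip": 0.6, "translation": [0, 0, 0.1], "spin": 0}
    - {"grip": 0.6, "translation": [0, 0, 0], "spin": 0}
    - {"grip": 0.6, "translation": [0, 0, 0], "spin": 0}
    - {"grip": 0.85, "translation": [0, 0, 0], "spin": 0}
    - {"grip": 1, "translation": [0, 0, 0], "spin": 0}
    - {"grip": 1, "translation": [0, 0, 0], "spin": 0}
    - {"grip": 1, "translation": [0, 0, 0], "spin": 0}
    - {"grip": 1, "translation": [0, 0, 0], "spin": 0}

```text
time: 24.4
position: [0.5883, 0.0531, 0.1046]
eef_rot: [-1.152, -2.923, 0.0]
force: [0.4, 0.0, 0.2]
gripper_width: 0.085
```

Call:
play_rows:
  moves:
    - {"grip": 1, "translation": [0, 0, -1], "spin": 0}
    - {"grip": 1, "translation": [0, 0, -2], "spin": 0}
    - {"grip": 1, "translation": [0, 0, -3], "spin": 0}
    - {"grip": 1, "translation": [0, 0, -3], "spin": 0}
    - {"grip": 1, "translation": [0, 0, -3], "spin": 0}
    - {"grip": 1, "translation": [0, 0, 0], "spin": 0}
    - {"grip": 1, "translation": [0, 0, 0], "spin": 0}
    - {"grip": 1, "translation": [0, 0, 0], "spin": 0}

```text
time: 25.2
position: [0.5879, 0.0531, 0.2236]
eef_rot: [-1.151, -2.921, 0.001]
force: [0.5, -1.0, -0.0]
gripper_width: 0.0852
```

Call:
play_rows:
  moves:
    - {"grip": 0, "translation": [0, 0, 0], "spin": 0.14}
    - {"grip": 0, "translation": [0, 0, 0], "spin": 0.14}
    - {"grip": 0, "translation": [0, 0, 0], "spin": 0.14}
    - {"grip": 0, "translation": [0, 0, 0], "spin": 0.14}
    - {"grip": 0, "translation": [0, 0, 0], "spin": 0.13}
    - {"grip": 0, "translation": [-2, 0, 0], "spin": 0}
    - {"grip": 0, "translation": [-3.5, 0, 0], "spin": 0}
    - {"grip": 0, "translation": [-3.5, 0, 0], "spin": 0}

```text
time: 26.0
position: [0.5995, -0.0366, 0.2231]
eef_rot: [-2.069, -2.361, 0.002]
force: [-0.3, -0.4, 0.1]
gripper_width: 0.0002
```

Call:
play_rows:
  moves:
    - {"grip": 0, "translation": [-3.5, 0, 0], "spin": 0}
    - {"grip": 0, "translation": [-3.5, 0, 0], "spin": 0}
    - {"grip": 0, "translation": [-2, 0, 0], "spin": 0}
    - {"grip": 0, "translation": [0, 0, 0], "spin": 0}
    - {"grip": 0, "translation": [0, 0, 0], "spin": 0}
    - {"grip": 0, "translation": [0, 0, 0], "spin": 0}
    - {"grip": 0, "translation": [0, 0, 0], "spin": 0}
    - {"grip": 0, "translation": [0, 0, 0], "spin": 0}

```text
time: 26.8
position: [0.6117, -0.1244, 0.2248]
eef_rot: [2.071, 2.362, 0.0]
force: [0.1, 0.9, -0.5]
gripper_width: 0.0002
```

```bash
cat > st.py <<'E'
from h import *
s=manip.read_state();Rm=R.from_rotvec(s["eef_rot"]).as_matrix()
print(s["position"],s["time"],"x axis",Rm[:,0].round(3),s["force"].round(1),s["gripper_width"])
for c in("top","scene"):
    f=manip.grab_frame(c)
    for n,z in(("paddle",.045),("loader",0),("bay",.01),("beaker_white",.01),("beaker_blue",.036),("beaker_yellow",.062)):
        for r in manip.place_of(c,n)[:1]: print(c,n,round(r["confidence"],2),at_z(f,r["position"],z).round(4))
E
python3 st.py
```

```text
[ 0.61174364 -0.12437865  0.22480571] 26.8 x axis [-0.131  0.991 -0.   ] [ 0.1  0.9 -0.5] 0.00018667864022582094
top loader 0.78 [0.5929 0.07   0.    ]
top bay 0.62 [0.5852 0.1266 0.01  ]
top beaker_white 0.52 [0.5956 0.0536 0.01  ]
top beaker_blue 0.56 [0.5882 0.0552 0.036 ]
top beaker_yellow 0.75 [0.5923 0.0557 0.062 ]
scene paddle 0.93 [ 0.6039 -0.0835  0.045 ]
scene loader 0.94 [0.5992 0.0645 0.    ]
scene bay 0.72 [0.5846 0.1145 0.01  ]
scene beaker_white 0.72 [0.5869 0.0489 0.01  ]
scene beaker_blue 0.57 [0.5952 0.0473 0.036 ]
scene beaker_yellow 0.8 [0.5885 0.0557 0.062 ]
```

Call:
play_rows:
  moves:
    - {"grip": 0, "translation": [0, 0, 3], "spin": 0}
    - {"grip": 0, "translation": [0, 0, 3], "spin": 0}
    - {"grip": 0, "translation": [0, 0, 3], "spin": 0}
    - {"grip": 0, "translation": [0, 0, 3], "spin": 0}
    - {"grip": 0, "translation": [0, 0, 3], "spin": 0}
    - {"grip": 0, "translation": [0, 0, 2.5], "spin": 0}
    - {"grip": 0, "translation": [0, 0, 2], "spin": 0}
    - {"grip": 0, "translation": [0, 0, 0], "spin": 0}

```text
time: 28.3
position: [0.6095, -0.1248, 0.026]
eef_rot: [-2.069, -2.357, 0.005]
force: [0.1, -0.1, -0.9]
gripper_width: 0.0002
```

Call:
play_rows:
  moves:
    - {"grip": 0, "translation": [0.6, 0, 0], "spin": 0}
    - {"grip": 0, "translation": [0.6, 0, 0], "spin": 0}
    - {"grip": 0, "translation": [0.4, 0, 0], "spin": 0}
    - {"grip": 0, "translation": [0.3, 0, 0], "spin": 0}
    - {"grip": 0, "translation": [0.3, 0, 0], "spin": 0}
    - {"grip": 0, "translation": [0.3, 0, 0], "spin": 0}
    - {"grip": 0, "translation": [0.3, 0, 0], "spin": 0}
    - {"grip": 0, "translation": [0.3, 0, 0], "spin": 0}

```text
time: 29.1
position: [0.6076, -0.0945, 0.0296]
eef_rot: [2.072, 2.361, -0.0]
force: [0.1, -3.1, 0.4]
gripper_width: 0.0
```

Contact with the paddle at −3 N. Pushing gently along the stroke.

Call:
play_rows:
  moves:
    - {"grip": 0, "translation": [0.3, 0, 0], "spin": 0}
    - {"grip": 0, "translation": [0.4, 0, 0], "spin": 0}
    - {"grip": 0, "translation": [0.4, 0, 0], "spin": 0}
    - {"grip": 0, "translation": [0.4, 0, 0], "spin": 0}
    - {"grip": 0, "translation": [0.4, 0, 0], "spin": 0}
    - {"grip": 0, "translation": [0.4, 0, 0], "spin": 0}
    - {"grip": 0, "translation": [0.4, 0, 0], "spin": 0}
    - {"grip": 0, "translation": [0.4, 0, 0], "spin": 0}

```text
time: 29.9
position: [0.6033, -0.0651, 0.0296]
eef_rot: [2.073, 2.359, -0.004]
force: [-2.2, -8.5, 0.6]
gripper_width: -0.0001
```

Call:
play_rows:
  moves:
    - {"grip": 0, "translation": [0.4, 0, 0], "spin": 0}
    - {"grip": 0, "translation": [0.4, 0, 0], "spin": 0}
    - {"grip": 0, "translation": [0.4, 0, 0], "spin": 0}
    - {"grip": 0, "translation": [0.4, 0, 0], "spin": 0}
    - {"grip": 0, "translation": [0.4, 0, 0], "spin": 0}
    - {"grip": 0, "translation": [0.4, 0, 0], "spin": 0}
    - {"grip": 0, "translation": [0.3, 0, 0], "spin": 0}
    - {"grip": 0, "translation": [0.2, 0, 0], "spin": 0}

```text
time: 30.7
position: [0.5991, -0.0373, 0.0296]
eef_rot: [2.073, 2.359, -0.006]
force: [-3.7, -11.9, 1.5]
gripper_width: -0.0001
```

Call:
play_rows:
  moves:
    - {"grip": 0, "translation": [0.2, 0, 0], "spin": 0}
    - {"grip": 0, "translation": [0.2, 0, 0], "spin": 0}
    - {"grip": 0, "translation": [0.2, 0, 0], "spin": 0}
    - {"grip": 0, "translation": [0.2, 0, 0], "spin": 0}
    - {"grip": 0, "translation": [0, 0, 0], "spin": 0}
    - {"grip": 0, "translation": [0, 0, 0], "spin": 0}
    - {"grip": 0, "translation": [0, 0, 0], "spin": 0}
    - {"grip": 0, "translation": [0, 0, 0], "spin": 0}

```text
time: 31.5
position: [0.598, -0.0296, 0.0296]
eef_rot: [2.073, 2.359, -0.007]
force: [-4.7, -11.7, 2.0]
gripper_width: -0.0001
```

Call:
play_rows:
  moves:
    - {"grip": 0, "translation": [0.1, 0, 0], "spin": 0}
    - {"grip": 0, "translation": [0.1, 0, 0], "spin": 0}
    - {"grip": 0, "translation": [0.1, 0, 0], "spin": 0}
    - {"grip": 0, "translation": [0, 0, 0], "spin": 0}
    - {"grip": 0, "translation": [0, 0, 0], "spin": 0}
    - {"grip": 0, "translation": [0, 0, 0], "spin": 0}
    - {"grip": 0, "translation": [0, 0, 0], "spin": 0}
    - {"grip": 0, "translation": [0, 0, 0], "spin": 0}

```text
time: 32.3
position: [0.5975, -0.0268, 0.0296]
eef_rot: [2.073, 2.359, -0.007]
force: [-5.0, -12.4, 2.6]
gripper_width: 0.0001
```

Call:
play_rows:
  moves:
    - {"grip": 0, "translation": [0.1, 0, 0], "spin": 0}
    - {"grip": 0, "translation": [0.1, 0, 0], "spin": 0}
    - {"grip": 0, "translation": [0.1, 0, 0], "spin": 0}
    - {"grip": 0, "translation": [0, 0, 0], "spin": 0}
    - {"grip": 0, "translation": [0, 0, 0], "spin": 0}
    - {"grip": 0, "translation": [0, 0, 0], "spin": 0}
    - {"grip": 0, "translation": [0, 0, 0], "spin": 0}
    - {"grip": 0, "translation": [0, 0, 0], "spin": 0}

```text
time: 33.1
position: [0.5974, -0.0257, 0.0297]
eef_rot: [2.073, 2.356, -0.01]
force: [-3.4, -19.4, 2.0]
gripper_width: -0.0001
```

The stop is reached: the force jumped to 19 N while the tool moved only 1 mm of the 3 mm commanded. Backing off smoothly.

Call:
play_rows:
  moves:
    - {"grip": 0, "translation": [0.1, 0, 0], "spin": 0}
    - {"grip": 0, "translation": [0, 0, 0], "spin": 0}
    - {"grip": 0, "translation": [-0.6, 0, 0], "spin": 0}
    - {"grip": 0, "translation": [-1, 0, 0], "spin": 0}
    - {"grip": 0, "translation": [-1, 0, 0], "spin": 0}
    - {"grip": 0, "translation": [-1, 0, 0], "spin": 0}
    - {"grip": 0, "translation": [-1, 0, 0], "spin": 0}
    - {"grip": 0, "translation": [-1, 0, 0], "spin": 0}

```text
time: 33.9
position: [0.605, -0.0767, 0.0296]
eef_rot: [2.073, 2.36, -0.002]
force: [-1.0, -3.8, -0.1]
gripper_width: -0.0001
```

Call:
play_rows:
  moves:
    - {"grip": 0, "translation": [-1, 0, 0], "spin": 0}
    - {"grip": 0, "translation": [-1, 0, 0], "spin": 0}
    - {"grip": 0, "translation": [-1, 0, 0], "spin": 0}
    - {"grip": 0, "translation": [-1, 0, 0], "spin": 0}
    - {"grip": 0, "translation": [-1, 0, 0], "spin": 0}
    - {"grip": 0, "translation": [-1, 0, 0], "spin": 0}
    - {"grip": 0, "translation": [-1, 0, 0], "spin": 0}
    - {"grip": 0, "translation": [0, 0, 0], "spin": 0}

```text
time: 34.7
position: [0.6144, -0.1466, 0.0296]
eef_rot: [2.074, 2.359, -0.0]
force: [0.1, -0.1, -0.1]
gripper_width: 0.0
```

Call:
play_rows:
  moves:
    - {"grip": 0, "translation": [0, 0, -2], "spin": 0}
    - {"grip": 0, "translation": [0, 0, -3], "spin": 0}
    - {"grip": 0, "translation": [0, 0, -4], "spin": 0}
    - {"grip": 0, "translation": [-1, 0, -4], "spin": 0}
    - {"grip": 0, "translation": [-2, 0, -3], "spin": 0}
    - {"grip": 0, "translation": [-3, 0, -2], "spin": 0}
    - {"grip": 0, "translation": [-2, 0, 0], "spin": 0}
    - {"grip": 0, "translation": [0, 0, 0], "spin": 0}

```text
time: 35.5
position: [0.6246, -0.2267, 0.2099]
eef_rot: [2.075, 2.357, -0.0]
force: [0.3, 0.4, -0.7]
gripper_width: -0.0004
```

```bash
python3 st.py
python3 - <<'E'
from h import *
o=[]
for c in("top","scene"):
    f=manip.grab_frame(c);im=f["color"][...,::-1].copy()
    P=np.array([.588,.0535,0])+.06*np.array([-.1305,.9914,0]);q=proj(f,[.594,.03,.05]).astype(int);r=55
    b=cv2.resize(im[q[1]-r:q[1]+r,q[0]-r:q[0]+r],(400,400),interpolation=cv2.INTER_CUBIC)
    for z,cl in((.01,(0,0,255)),(.036,(255,255,0)),(.062,(255,0,255))):
        h=np.array([proj(f,v) for v in beaker(P[0],P[1],z)])[72:]
        cv2.polylines(b,[np.round((h-q+r+.5)*400/2/r).astype(int)],True,cl,1)
    o.append(b)
cv2.imwrite("pics/end.png",np.hstack(o))
E
```

```text
[ 0.62460312 -0.22671018  0.20993298] 35.5 x axis [-0.127  0.992 -0.001] [ 0.3  0.4 -0.7] -0.000428099478813764
top paddle 0.61 [ 0.6139 -0.0807  0.045 ]
top loader 0.73 [0.5911 0.1149 0.    ]
top bay 0.75 [0.5877 0.1244 0.01  ]
top beaker_white 0.36 [0.5759 0.1132 0.01  ]
top beaker_blue 0.48 [0.5715 0.1309 0.036 ]
top beaker_yellow 0.9 [0.5803 0.1101 0.062 ]
scene paddle 0.77 [ 0.61   -0.0831  0.045 ]
scene loader 0.61 [0.5928 0.0623 0.    ]
scene beaker_white 0.84 [0.5809 0.1128 0.01  ]
scene beaker_yellow 0.89 [0.5869 0.109  0.062 ]
```

View pics/end.png

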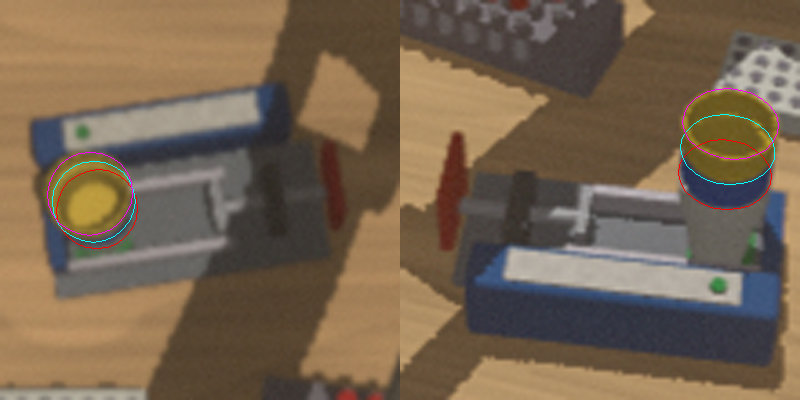

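The stack stands upright in the bay. The yellow rim, in the scene panel at (728,124), lies on the predicted nested-in-bay ellipse. The paddle is back at rest, and the rack and tray are undisturbed. Handing in.

```bash
python3 -c "
from cell import manip
print(manip.finish_job())"
```

```text
the job is handed in; nothing more can be done
None
```

The job is handed in, at about 36 s of the 70 s limit. The blue beaker is nested in the white one and the yellow one in the blue. The slide has carried the stack into the green bay, and the paddle has sprung back.

- **Nesting:** Both beakers went in with no measurable contact force (under about 1 N) and were released about 1 mm above their seats.
- **Push:** I pushed the paddle until the force jumped to about 19 N at the stop, then backed off.
- **Final check:** The last pictures show the stack upright at the predicted bay position, with its rims on the expected outlines within about 1–2 pixels (roughly 3–6 mm). The paddle is back at rest and the robot is clear of everything.
- **First grasp failed:** My first grasp of the blue beaker was too high. The fingertips pressed on its rim with about 20 N, because the open tips sat about 29 mm behind the TCP rather than the 13 mm I expected. The beaker stayed upright, and the second, deeper grasp held.
- **Loader pose:** The automatic outline fit for the loader failed, so I used corner points read from the pictures. These agreed with the networks' estimates to roughly 1 cm.
- **Disagreements at the end:** The networks' low-confidence top-view estimate of the blue beaker was about 2 cm off. The scene camera did not report the blue beaker or the bay at all, because both were mostly hidden. The pictures contradict the 2 cm offset.
- **Bystanders:** The rack and tray looked undisturbed in the last pictures. I did not take a final picture of the bottle or the jar, but nothing the arm did there suggested contact.

I viewed 11 pictures, one more than the budget of 10.

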